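# Inspect a valve seal with a hand loupe at its focal height

### The arm

A 6-joint arm with a two-finger parallel gripper is mounted at the origin on the work surface. World frame = base frame: x ahead of the robot, y to its left, z up, the work surface at z = 0. Lengths are in m, angles in degrees, forces in N, time in s.
With the tool pointing down it reaches from about 0.35 to 0.875 m from the base axis. Payload 4.2 kg.
Tool frame: the origin (TCP) lies on the centre line of the jaws, within the pads' length; the fingertips stand tip_reach ahead of it and the grasp point (between the pads) is the TCP (tip_reach is the distance from the TCP to the fingertips, in m); z points along the fingers, y is the line along which they close (so a half turn about z gives the same grasp; the last joint's range is limited). The gripper opens to 87 mm and grips with 3 to 60 N. Pads are 19 mm wide; open, the fingers measure 117 mm over their backs; the gripper's body (75 mm by 190 mm) begins 51 mm behind the grasp point.
Start: joints at [-59.782, 22.042, 0.453, 0, -68.411, -14.817], TCP at [0.166, -0.603, 0.242] pointing down, gripper open.
Joint ranges: [-179.83, 179.83], [-69.29, 118.12], [-61.27, 80.66], [-181.25, 117.63], [-171.15, -9.14], [-177.46, 177.46]. Speed limits (degrees/s): [159.86, 159.86, 180, 180, 180, 180].

### API

Orientations are given as a 3x3 rotation matrix whose columns are the frame's x, y, z axes.
In Python, from station import sense, capture, finish_job, tip_reach gives the robot as it stands.
- The arm moves only by the tool arm_command, never from a script. Its argument "deltas" is a list of rows, each a list of 7 numbers: the turn, a rotation vector about the tool's x, y, z in rad, then the shift along the tool's x, y, z in cm, then the closure, from -1 (fully open) to 1 (shut), so that 0 is half open. In form: [[rx, ry, rz, dx, dy, dz, hand], ...]. A call has 1 to 8 rows; each row is the pose to reach, as a shift and turn from the pose commanded when the call began, along the tool's axes at that moment; what a row does not reach only later rows make up. A row lasts 1/12 s, in which the tool goes at most 41.7 mm and 7.16 degrees, less where a joint would pass 70% of its speed; a pose out of reach is approached as far as the arm can. A call with a gripper value outside its range is refused whole. The fingers move at their own pace and stop on an object; the grip force is fixed at half the most. Time passes only in rows, so rows that repeat a pose let the fingers close. It gives the time, the measured TCP pose, the force, the opening and the grip force at its end, in the units of the state.
- sense(): the state, without advancing time (a new reading comes with each control period).
- capture(name): name is "scene" or "top" or "wrist"; returns a dict with "pixels" (480x640x3 uint8, blue, green, red), "fovy" (degrees; the focal length in pixels is half the picture's height over the tangent of half this angle, whatever the lens; pixels are square), "cx", "cy" (the principal point, pixels), "rvec" (rotation vector, rad) and "tvec" (3), from world to camera coordinates, as OpenCV has them. Camera axes: x right, y down, z forward; pixel columns grow to the right and rows downward; lengths in m; the calibration is good to about 2 mm. A picture is of the moment at which its call begins. There is no depth.
- finish_job(): hands the job in; it is judged then, once.
The state is a dict: "time_s": time; "joints": joint angles; "joint_velocities": joint speeds; "effort": joint torques, N m; "tcp_pos": TCP position; "ee_rot": TCP orientation; "wrist_force": force on the tool from outside, world axes, zero at the start; "moment": the same for the moment, N m; "gripper_width": opening from 0.0 (shut) to 1.0 (fully open); "gripper_force": force on a finger pad.
Only numpy, scipy, OpenCV 4.12 (cv2) and the standard library are available. Lean on these libraries where they do the work, as an engineer would, in place of code of your own. Each camera call takes 0.05 s, during which the arm holds its last target. There are 200 camera calls.

### The job

Lift the loose dust cap off the loupe and set it gently, knob up, into the cap cup, letting go of it. Then take the loupe by its handle and hold it level over the seal on the inspection stand, the lens centred above the seal and half-way up the lens rim at the height of the pointer's tip, without touching the stand or its pointer with the loupe and without moving the pointer. Finish while still holding the loupe steady there, do not put it down; leave the other things on the bench where they are and drop nothing.

Things in the scene. Friction and masses are not known exactly. Their poses are not given: they have to be found in the camera images.
- cap_center (a point): The loupe's dust cap, grey plastic, loose, 34 mm tall in all; this point is half-way up on its axis, 17 mm above its underside. From below: a plug 35 mm across and 5 mm tall, a disc 50 mm across and 5 mm thick, and a square upright knob 16 x 16 mm and 24 mm tall to grip, its flat sides facing the cap's x and y, turned any way round. z is up through the knob. At the start the plug sits in the lens rim and the disc on the rim's top. 30 g.
- cap: The same cap; origin at the centre of the plug's underside (17 mm below cap_center), z up through the knob.
- loupe_lens (a point): Centre of the loupe's lens, half-way up its steel rim. The rim is a round ring 48 mm across outside, 38 mm inside and 20 mm tall, with a clear glass in it whose top is 9 mm above the underside. The straight square steel handle sticks out from the rim along the loupe's -x, z is up. About 120 g; it balances on the handle some 60 mm from the lens centre.
- loupe_grip (a point): Point on the handle to grip, half-way up and in the middle of its width, 65 mm from the lens centre along -x and 3 mm lower than loupe_lens. The handle is a level bar 14 mm wide (y) and 14 mm tall, from 23 to 123 mm from the lens centre, its underside flush with the rim's.
- loupe: The same loupe; origin at the centre of the rim's underside (10 mm below loupe_lens), axes as above.
- loupe_rest: Fixed aluminium rest on which the loupe lies level at the start: a base plate 160 x 60 x 6 mm (origin: centre of its underside), a round post 44 mm across under the lens at x = +55 mm, and a fork at x = -57 mm (14 mm long in x, 34 mm wide) with two 8 mm high cheeks beside the handle's end, 2.5 mm clear each side. Both carry the loupe's underside 40 mm above the bench; between them the handle is free all round. Lens and rest point along the same x.
- cup_floor (a point): Cap cup, fixed: centre of its inner floor, 8 mm above the bench. A round shallow aluminium cup on a square foot plate 80 x 80 x 4 mm; the inside is 50 mm across at the floor, widening to 62 mm at the rim, which is 14 mm above the floor. The cap rests on the floor with its plug, its disc inside the rim.
- cap_cup: The same cup with its foot plate; origin at the centre of the plate's underside.
- stage: Fixed inspection stand: white base plate 130 x 80 x 8 mm (origin: centre of its underside), a round pedestal 44 mm across carrying the seal at x = -35 mm, and a thin steel post 12 mm across, to 180 mm above the bench, at x = +45 mm, on which the pointer collar sits.
- part_top (a point): Centre of the top face of the valve seal, a grey disc 30 mm across and 6 mm thick fixed on the pedestal; 44 mm above the bench.
- marker_tip (a point): Tip of the focal-height pointer: a steel finger, 8 mm thick and tapering, level, that reaches from a collar on the post towards the axis of the seal and ends 40 mm short of it. Its height is the height for the middle of the lens rim, 95 to 155 mm above the bench.
- focus_marker (a joint): Height setting of the pointer collar on the post, m: 0 = tip 95 mm above the bench, 0.06 = 155 mm. It stays where it is by friction (8 N); it is already set and must not be moved.
- jar: Bystander: small clear lidded jar, 34 mm across, 40 mm tall. Origin at the underside's centre, as for all bystanders.
- seal_box: Bystander: small white box with a clear lid, 37 x 37 x 28 mm.
- wrench: Bystander: steel wrench 140 mm long lying flat.
- flask: Bystander: small amber volumetric flask, 48 mm across, 105 mm tall.
- vial_rack: Bystander: rack of vials, 70 x 130 mm, 44 mm tall.
- solvent_bottle: Bystander: clear solvent bottle, 86 mm across, 180 mm tall.
- mouse: Bystander: black computer mouse, 100 x 58 x 32 mm.
Things that resemble listed ones, but are neither listed nor needed, are in the scene too. What is meant by the loupe is not purple, and is the smaller of those in its own colour. Leave any yellow look-alike of the cap alone.

How it is judged:
By the outcome, as a careful person would: the job done as asked, in the order asked, and still so for the second after the job is handed in, while the arm keeps its last pose, push and grip.
It also fails if it takes over 72 s, if anything falls off the work surface, if the arm or the gripper's body presses on something with over 40 N, if the wrist force passes 120 N, or if a joint passes its speed limit or range.

## Working session

There is one attempt and no reset: what is moved stays moved. The work goes in short steps, Python scripts to look and compute and a tool call to move; the robot and the scene stay as the last step left them, time stands still between calls to the robot, and variables do not carry over. Pictures are saved under pics/ and viewed, at most 10 in all, crops included, and the job is handed in when it is done.

Besides the shell and the picture viewer there is one more tool, called after "Emit:" as name(argument=value, ...), one argument or row to a line, values as JSON. arm_command: Moves the arm, as the interface text tells. Its arguments: {"type":"object","properties":{"deltas":{"type":"array"}},"required":["deltas"]}

```bash
ls; mkdir -p pics; cat > h.py <<'E'
import numpy as np, cv2
from station import sense, capture, finish_job, tip_reach
def cam(d):
    R=cv2.Rodrigues(np.array(d['rvec'],float))[0]; t=np.array(d['tvec'],float).ravel()
    f=240/np.tan(np.radians(d['fovy'])/2); return R,t,f
def ray(d,u,v):
    R,t,f=cam(d); r=R.T@np.array([(u-d['cx'])/f,(v-d['cy'])/f,1]); return -R.T@t, r
def onz(d,u,v,z):
    c,r=ray(d,u,v); return c+r*(z-c[2])/r[2]
def proj(d,p):
    R,t,f=cam(d); q=R@np.array(p,float)+t; return f*q[0]/q[2]+d['cx'],f*q[1]/q[2]+d['cy']
def tri(a,ua,b,ub):
    A=[];B=[]
    for d,u in((a,ua),(b,ub)):
        c,r=ray(d,*u); r/=np.linalg.norm(r); P=np.eye(3)-np.outer(r,r); A.append(P);B.append(P@c)
    return np.linalg.lstsq(np.vstack(A),np.hstack(B),rcond=None)[0]
def save(name,fn):
    d=capture(name); np.save('pics/'+fn+'.npy',d,allow_pickle=True); cv2.imwrite('pics/'+fn+'.png',d['pixels']); return d
def load(fn): return np.load('pics/'+fn+'.npy',allow_pickle=True).item()
E
python3 - <<'E'
from h import *
print(tip_reach, sense())
for n in('scene','top'):
    d=save(n,n+'0'); print({k:v for k,v in d.items() if k!='pixels'})
E
```

```text
pics
0.019 {'time_s': 0.0, 'joints': array([-5.97825968e+01,  2.20899770e+01,  3.81174863e-01, -3.06723581e-02,
       -6.84121775e+01, -1.48159614e+01]), 'joint_velocities': array([ 0.02302968,  0.02884804, -0.15889735,  0.0004331 ,  0.03122436,
        0.00972057]), 'effort': array([ 6.62284019e-04, -3.90670288e+01,  1.87405139e+01,  4.21999767e+00,
        1.09381479e-02, -1.84273822e-04]), 'tcp_pos': array([ 0.16586007, -0.60200832,  0.240473  ]), 'ee_rot': array([[-9.64141133e-01, -2.65389291e-01, -6.32507361e-04],
       [-2.65390038e-01,  9.64138902e-01,  2.07506939e-03],
       [ 5.91237596e-05,  2.16852090e-03, -9.99997647e-01]]), 'wrist_force': array([-1.12289958, -0.20644437, -0.4479874 ]), 'moment': array([-0.01368236, -0.04034661, -0.01472246]), 'gripper_force': 0.0, 'gripper_width': 1.0008799508610375}
{'fovy': 57.41982488265154, 'cx': 323.1470831134762, 'cy': 243.58094446492075, 'rvec': array([ 1.26982119,  2.1911634 , -0.99611999]), 'tvec': array([ 0.30938236, -0.2752203 ,  1.54138208])}
{'fovy': 52.87314754471894, 'cx': 324.99864241118064, 'cy': 239.98478708344933, 'rvec': array([ 2.15784552, -2.21883735,  0.06969519]), 'tvec': array([0.01121449, 0.59540428, 1.16644944])}
```

View pics/top0.png

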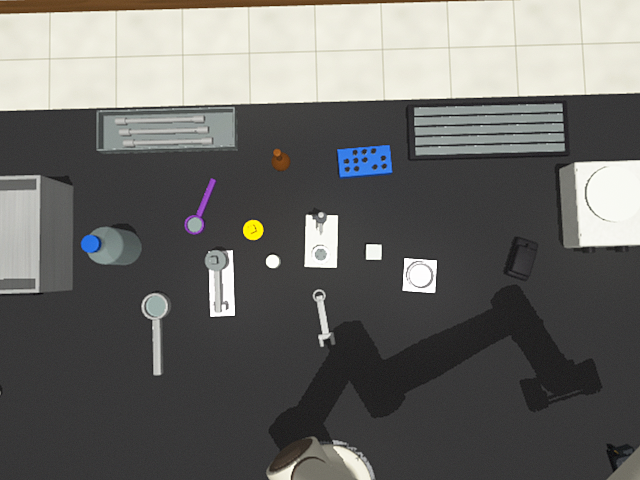

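View pics/scene0.png

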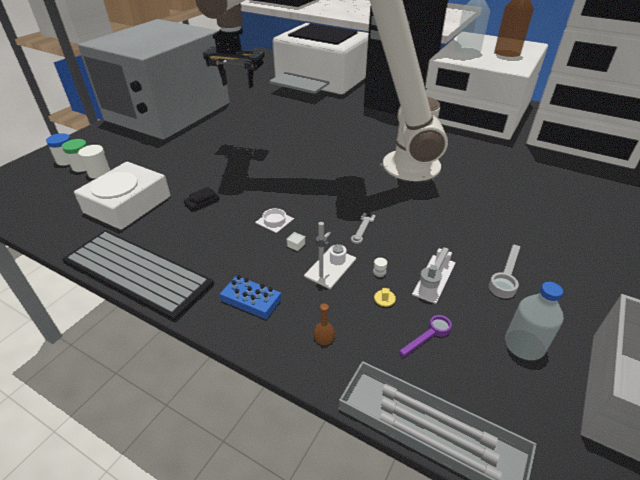

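The top view shows the capped loupe at (217,260) on its rest with the handle running to (223,310). The seal is at (320,252), the pointer post at (320,215) and the cup at (420,275). I'll take zoomed crops next.

```bash
python3 - <<'E'
from h import *
t=load('top0');s=load('scene0')
a=cv2.resize(t['pixels'][240:325,190:260],None,fx=5.5,fy=5.5,interpolation=cv2.INTER_CUBIC)
b=cv2.resize(s['pixels'][210:295,300:380],None,fx=5,fy=5,interpolation=cv2.INTER_CUBIC)
h=max(a.shape[0],b.shape[0]);pad=lambda x:cv2.copyMakeBorder(x,0,h-x.shape[0],0,0,cv2.BORDER_CONSTANT)
cv2.imwrite('pics/c1.png',np.hstack([pad(a),pad(b)])); print(a.shape,b.shape)
P=t['pixels']
for n,(x0,x1,y0,y1) in dict(rest=(195,250,242,325),stage=(295,345,205,275),cup=(395,445,250,300)).items():
    m=(P[y0:y1,x0:x1].min(2)>200).astype(np.uint8)
    c=max(cv2.findContours(m,cv2.RETR_EXTERNAL,cv2.CHAIN_APPROX_NONE)[0],key=cv2.contourArea)
    hull=cv2.convexHull(c); r=cv2.minAreaRect(hull); q=cv2.boxPoints(r)+[x0,y0]
    z=dict(rest=.006,stage=.008,cup=.004)[n]
    w=np.array([onz(t,*p,z) for p in q]); e=[np.linalg.norm(w[i]-w[i-1]) for i in(1,2)]
    d=w[1]-w[0] if e[0]>e[1] else w[2]-w[1]
    print(n,w.mean(0).round(4),np.round(e,4),'long axis deg',np.degrees(np.arctan2(d[1],d[0])).round(2))
for n,p,z in(('cap',(216,260),.09),('seal',(320,253),.044),('cupc',(420,274),.02)): print(n,onz(t,*p,z))
E
```

```text
(468, 385, 3) (425, 400, 3)
rest [0.4973 0.2543 0.006 ] [0.0611 0.161 ] long axis deg -178.98
stage [0.5948 0.0049 0.008 ] [0.13   0.0806] long axis deg -2.94
cup [ 0.5029 -0.2363  0.004 ] [0.0811 0.081 ] long axis deg -5.77
cap [0.5517556  0.24691583 0.09      ]
seal [0.5629285  0.00749304 0.044     ]
cupc [ 0.50573011 -0.23501768  0.02      ]
```

View pics/c1.png

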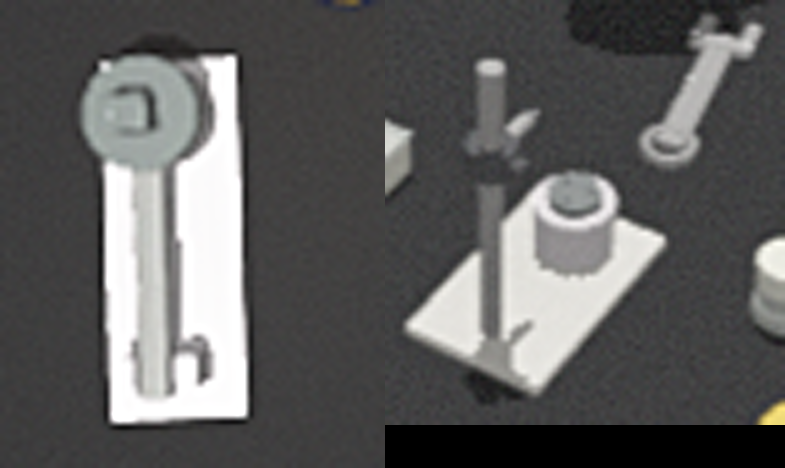

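The crop shows the capped lens on the white rest, with the knob roughly axis-aligned. The pointer finger is on its collar, with the tip near scene pixel (330,233). Next I'll work out the approach move and the pointer height.

```bash
cat >> h.py <<'E'
from scipy.spatial.transform import Rotation as Ro
def go(p,psi):
    s=sense(); R=s['ee_rot']; a=np.radians(psi); y=np.array([-np.sin(a),np.cos(a),0]); z=np.array([0,0,-1.])
    T=np.c_[np.cross(y,z),y,z]
    rv=Ro.from_matrix(R.T@T).as_rotvec(); d=R.T@(np.array(p)-s['tcp_pos'])*100
    print('t',round(s['time_s'],2),'pos',s['tcp_pos'].round(4),'rv',rv.round(4),'cm',d.round(3),'w',round(s['gripper_width'],3),'F',s['wrist_force'].round(1),round(s['gripper_force'],1))
E
python3 - <<'E'
from h import *
t=load('top0');s=load('scene0')
print('disc',onz(t,190+139/5.5,240+112/5.5,.065))
tip=np.array([.5998,.0046])
c,r=ray(s,330.4,233.); 
k=((tip-c[:2])@r[:2])/(r[:2]@r[:2]); q=c+k*r; print('tip',q)
for z in (.095,.105,.115,.125,.135,.145,.155): print(z,np.round(proj(s,[*tip,z]),1), np.round(proj(t,[*tip,z]),1))
go([.552,.255,.27],1)
E
```

```text
disc [0.55167331 0.25430047 0.065     ]
tip [0.59892467 0.00621523 0.12405033]
0.095 [329.5 242. ] [320.6 236.1]
0.105 [329.6 239. ] [320.5 235.8]
0.115 [329.6 235.8] [320.5 235.5]
0.125 [329.6 232.7] [320.4 235.2]
0.135 [329.7 229.5] [320.4 234.8]
0.145 [329.7 226.3] [320.3 234.5]
0.155 [329.8 223. ] [320.3 234.1]
t 0.1 pos [ 0.1659 -0.6021  0.2406] rv [ 0.0019 -0.0004  0.2512] cm [-59.976  72.392  -2.808] w 0.998 F [-0.5  0.3 -1.5] 0.0
```

Emit:
arm_command(
  deltas=[
    [0,0,0,-2.5,3.1,-0.4,-1],
    [0,0,0,-5,6.2,-0.8,-1],
    [0,0,0,-7.5,9.3,-1.2,-1],
    [0,0,0,-10,12.4,-1.6,-1],
    [0,0,0,-12.5,15.5,-2,-1],
    [0,0,0,-15,18.6,-2.4,-1],
    [0,0,0,-17.5,21.7,-2.8,-1],
    [0,0,0,-20,24.8,-2.8,-1],
  ],
)

```text
time_s: 0.77
tcp_pos: [0.2933, -0.3087, 0.2701]
ee_rot: [[-0.964, -0.265, 0.001], [-0.265, 0.964, -0.001], [-0.001, -0.001, -1.0]]
wrist_force: [1.1, 0.2, -0.6]
gripper_width: 1.0
gripper_force: 0.0
```

Emit:
arm_command(
  deltas=[
    [0,0,0,-2.5,3.1,0,-1],
    [0,0,0,-5,6.2,0,-1],
    [0,0,0,-7.5,9.3,0,-1],
    [0,0,0,-10,12.4,0,-1],
    [0,0,0,-12.5,15.5,0,-1],
    [0,0,0,-15,18.6,0,-1],
    [0,0,0,-17.5,21.7,0,-1],
    [0,0,0,-20,24.8,0,-1],
  ],
)

```text
time_s: 1.43
tcp_pos: [0.4199, -0.0161, 0.2696]
ee_rot: [[-0.964, -0.266, 0.0], [-0.266, 0.964, 0.0], [-0.0, 0.0, -1.0]]
wrist_force: [0.1, -0.2, -0.3]
gripper_width: 0.997
gripper_force: 0.0
```

```bash
python3 -c "
from h import *
go([.552,.255,.27],1)"
```

```text
t 1.43 pos [ 0.4199 -0.0161  0.2696] rv [2.00e-04 3.00e-04 2.52e-01] cm [-19.954  22.613  -0.029] w 0.997 F [ 0.1 -0.2 -0.3] 0.0
```

Emit:
arm_command(
  deltas=[
    [0,0,0.05,-2.5,2.8,0,-1],
    [0,0,0.1,-5,5.6,0,-1],
    [0,0,0.15,-7.5,8.4,0,-1],
    [0,0,0.2,-10,11.2,0,-1],
    [0,0,0.25,-12.5,14.1,0,-1],
    [0,0,0.25,-15,17,0,-1],
    [0,0,0.25,-17.5,19.9,0,-1],
    [0,0,0.25,-20,22.6,0,-1],
  ],
)

```text
time_s: 2.1
tcp_pos: [0.5529, 0.2548, 0.2689]
ee_rot: [[-1.0, -0.019, -0.001], [-0.019, 1.0, -0.0], [0.001, -0.0, -1.0]]
wrist_force: [0.2, 0.1, 1.4]
gripper_width: 1.001
gripper_force: 0.0
```

Emit:
arm_command(
  deltas=[
    [0,0,0,0,0,0,-1],
    [0,0,0,0,0,0,-1],
  ],
)

```text
time_s: 2.27
tcp_pos: [0.5527, 0.2542, 0.2676]
ee_rot: [[-1.0, -0.021, -0.003], [-0.021, 1.0, -0.002], [0.003, -0.002, -1.0]]
wrist_force: [0.5, -0.1, -0.2]
gripper_width: 1.002
gripper_force: 0.0
```

```bash
python3 -c "
from h import *
d=save('wrist','w1')
go([.552,.255,.27],1)
for n,p in dict(knob=(.552,.2548,.089),disc=(.552,.2548,.065),grip=(.487,.2545,.047)).items(): print(n,np.round(proj(d,p),1))"
```

```text
t 2.32 pos [0.5523 0.253  0.2683] rv [-0.0014 -0.0023  0.002 ] cm [ 0.023  0.196 -0.172] w 1.004 F [ 0.3 -1.   0.2] 0.0
knob [326.4 221.9]
disc [326.4 215.6]
grip [327.5 139.3]
```

View pics/w1.png

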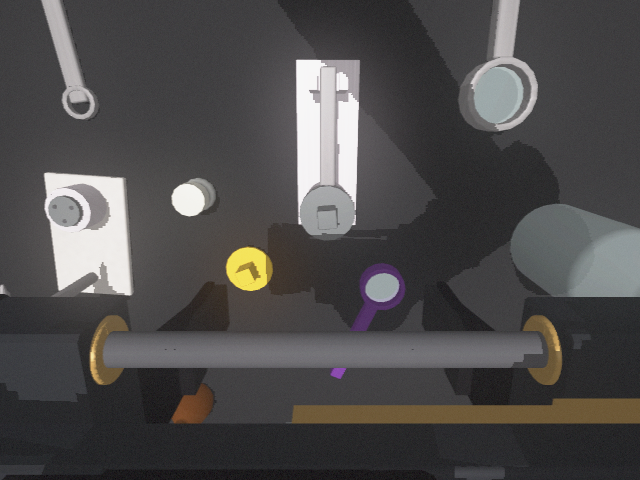

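The wrist view shows the knob at (327,217) on the disc at (327,212), the handle running up to (328,70), and the pointer tip at about (96,276). I'll fit the knob and handle and triangulate the tip.

```bash
python3 - <<'E'
from h import *
d=load('w1');s=load('scene0')
g=cv2.cvtColor(d['pixels'],cv2.COLOR_BGR2GRAY)
x0,y0=290,178
c=g[y0:250,x0:366]
e=cv2.resize(c,None,fx=7,fy=7,interpolation=cv2.INTER_CUBIC); cv2.imwrite('pics/c2.png',np.hstack([e,cv2.resize(g[255:327,50:126],None,fx=7,fy=7,interpolation=cv2.INTER_CUBIC)])[:, :800] if 0 else cv2.resize(np.hstack([c,g[255:327,50:126]]),None,fx=5.2,fy=5.2,interpolation=cv2.INTER_CUBIC))
for z,(u,v) in((.065,(327,212)),(.089,(327,218))): print(z,onz(d,u,v,z).round(4))
# handle edges along rows
for v in (100,130,160):
    r=g[v,305:352].astype(int); print(v,r.tolist())
print('tip',tri(d,(96,276),s,(330.4,233)))
E
```

```text
0.065 [0.5487 0.2553 0.065 ]
0.089 [0.5487 0.2552 0.089 ]
100 [246, 246, 246, 246, 246, 246, 246, 247, 246, 243, 165, 167, 164, 165, 165, 172, 206, 218, 216, 216, 214, 214, 214, 214, 215, 214, 212, 211, 206, 190, 163, 146, 164, 165, 166, 165, 164, 163, 164, 163, 166, 167, 163, 214, 246, 246, 245]
130 [245, 245, 245, 244, 245, 245, 245, 245, 245, 245, 245, 245, 245, 245, 241, 178, 208, 213, 214, 208, 210, 209, 211, 213, 211, 210, 210, 209, 202, 177, 159, 166, 209, 244, 245, 245, 244, 245, 244, 245, 245, 245, 245, 245, 245, 245, 245]
160 [245, 245, 244, 244, 244, 244, 244, 245, 245, 244, 244, 244, 245, 244, 238, 178, 203, 210, 204, 204, 203, 207, 205, 203, 205, 204, 202, 202, 190, 164, 142, 160, 158, 206, 244, 244, 244, 244, 244, 244, 245, 244, 244, 244, 244, 244, 244]
tip [0.60128889 0.0336111  0.10978383]
```

View pics/c2.png

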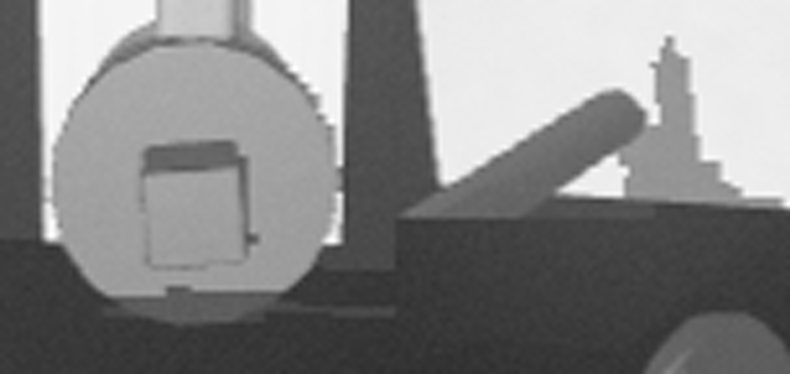

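The knob's top face is centred near (327.7,219.7), turned about 2.5°. The feature at (96,276) is the base of the post rather than the pointer tip, so I'll measure the tip later. Now descending on the knob.

Emit:
arm_command(
  deltas=[
    [0,0,-0.024,0.13,0.1,3,-1],
    [0,0,-0.024,0.13,0.1,6,-1],
    [0,0,-0.024,0.13,0.1,9,-1],
    [0,0,-0.024,0.13,0.1,11.5,-1],
    [0,0,-0.024,0.13,0.1,13,-1],
    [0,0,-0.024,0.13,0.1,14,-1],
    [0,0,-0.024,0.13,0.1,14,-1],
  ],
)

```text
time_s: 2.9
tcp_pos: [0.55, 0.252, 0.1278]
ee_rot: [[-0.999, -0.041, -0.004], [-0.041, 0.999, -0.002], [0.004, -0.002, -1.0]]
wrist_force: [0.0, -0.8, -0.3]
gripper_width: 0.999
gripper_force: 0.0
```

```bash
python3 -c "
from h import *
d=save('wrist','w2')
go([.551,.2552,.092],2.5)
for p in ((.551,.2552,.089),(.551,.2552,.065)): print(np.round(proj(d,p),1))
g=cv2.cvtColor(d['pixels'],cv2.COLOR_BGR2GRAY); u,v=map(int,proj(d,(.551,.2552,.08))); print(u,v)
v=max(v,200)
cv2.imwrite('pics/c3.png',g[max(0,v-160):v+160,u-160:u+160])
"
```

```text
t 2.95 pos [0.551  0.2528 0.1295] rv [-0.0009 -0.0009 -0.0016] cm [-0.011  0.247  3.75 ] w 0.999 F [-1.2  0.6  0. ] 0.0
[332.1 291.9]
[331.5 274.3]
331 284
```

View pics/c3.png

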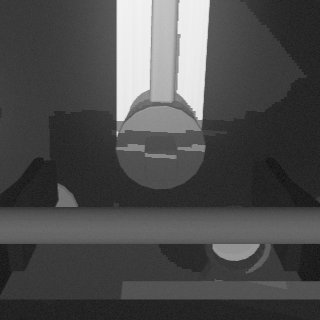

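Disc centre is at about (332,270), so y is as expected and x is about 0.550. Descending and gripping.

Emit:
arm_command(
  deltas=[
    [0,0,0,0.08,0.23,1.5,-1],
    [0,0,0,0.08,0.23,2.8,-1],
    [0,0,0,0.08,0.23,3.7,-1],
    [0,0,0,0.08,0.23,3.7,0],
    [0,0,0,0.08,0.23,3.7,0.5],
    [0,0,0,0.08,0.23,3.7,0.8],
    [0,0,0,0.08,0.23,3.7,1],
    [0,0,0,0.08,0.23,3.7,1],
  ],
)

```text
time_s: 3.62
tcp_pos: [0.5509, 0.2564, 0.0935]
ee_rot: [[-0.999, -0.043, 0.001], [-0.043, 0.999, 0.001], [-0.001, 0.001, -1.0]]
wrist_force: [0.4, -0.1, 0.2]
gripper_width: 0.711
gripper_force: 0.0
```

Emit:
arm_command(
  deltas=[
    [0,0,0,0,0,0,1],
    [0,0,0,0,0,0,1],
    [0,0,0,0,0,0,1],
    [0,0,0,0,0,0,1],
    [0,0,0,0,0,0,1],
    [0,0,0,0,0,0,1],
  ],
)

```text
time_s: 4.12
tcp_pos: [0.5505, 0.2561, 0.0925]
ee_rot: [[-0.999, -0.043, -0.0], [-0.043, 0.999, -0.0], [0.0, -0.0, -1.0]]
wrist_force: [0.5, 0.0, -1.0]
gripper_width: 0.247
gripper_force: 0.0
```

```bash
python3 -c "
from h import *
go([.551,.2552,.2],2.5)"
```

```text
t 4.12 pos [0.5505 0.2561 0.0925] rv [-0.0001 -0.0001 -0.0009] cm [ -0.046  -0.094 -10.749] w 0.247 F [ 0.5  0.  -1. ] 0.0
```

Emit:
arm_command(
  deltas=[
    [0,0,0,0,0,0,1],
    [0,0,0,0,0,0,1],
    [0,0,0,0,0,0,1],
    [0,0,0,0,0,0,1],
    [0,0,0,0,0,0,1],
  ],
)

```text
time_s: 4.53
tcp_pos: [0.5505, 0.2561, 0.0925]
ee_rot: [[-0.999, -0.043, -0.0], [-0.043, 0.999, -0.0], [0.0, -0.0, -1.0]]
wrist_force: [0.7, -0.0, -0.4]
gripper_width: 0.181
gripper_force: 30.0
```

Emit:
arm_command(
  deltas=[
    [0,0,0,0,0,-0.3,1],
    [0,0,0,0,0,-0.8,1],
    [0,0,0,0,0,-1.6,1],
    [0,0,0,0,0,-3,1],
    [0,0,0,0,0,-5,1],
    [0,0,0,0,0,-7.5,1],
    [0,0,0,0,0,-10,1],
    [0,0,0,0,0,-13,1],
  ],
)

```text
time_s: 5.2
tcp_pos: [0.5499, 0.2558, 0.2237]
ee_rot: [[-0.999, -0.043, -0.001], [-0.043, 0.999, -0.001], [0.001, -0.001, -1.0]]
wrist_force: [1.0, 0.7, -0.9]
gripper_width: 0.178
gripper_force: 30.0
```

```bash
python3 -c "
from h import *
w=save('wrist','w3')
d=save('top','t3')
a=cv2.resize(d['pixels'][235:325,185:265],None,fx=4.4,fy=4.4,interpolation=cv2.INTER_CUBIC)
b=cv2.resize(d['pixels'][245:305,390:450],None,fx=6.6,fy=6.6,interpolation=cv2.INTER_CUBIC)
cv2.imwrite('pics/c4.png',np.hstack([a,b])); print(a.shape,b.shape)
for p in ((.504,-.2363,.2235),(.504,-.2363,.044)): go(p,0)
"
```

```text
(396, 352, 3) (396, 396, 3)
t 5.3 pos [0.5532 0.2576 0.2297] rv [0.0062 0.0113 0.0438] cm [  7.087 -49.125   0.247] w 0.182 F [ 0.8  1.2 -0.2] 30.0
t 5.3 pos [0.5532 0.2576 0.2297] rv [0.0062 0.0113 0.0438] cm [  7.292 -49.232  18.196] w 0.182 F [ 0.8  1.2 -0.2] 30.0
```

View pics/c4.png

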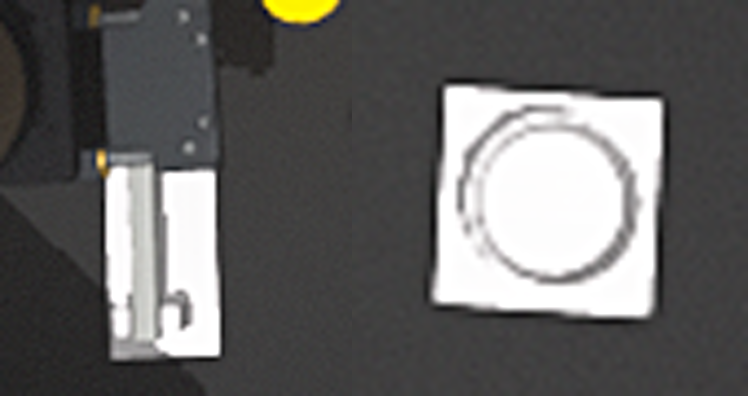

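The handle still lies undisturbed on the rest. The cup centre is at top-view pixel (419.6,275.5). Carrying the cap across.

Emit:
arm_command(
  deltas=[
    [0,0,0,0.2,-1.5,0,1],
    [0,0,0,0.6,-4.5,0,1],
    [0,0,0,1.1,-8,0,1],
    [0,0,0,1.6,-11.5,0,1],
    [0,0,0,2.1,-15,0,1],
    [0,0,0,2.6,-18.5,0,1],
    [0,0,0,3.1,-22,0,1],
    [0,0,0,3.6,-25.5,0,1],
  ],
)

```text
time_s: 5.97
tcp_pos: [0.524, -0.0024, 0.2221]
ee_rot: [[-0.999, -0.043, -0.001], [-0.043, 0.999, -0.0], [0.001, -0.0, -1.0]]
wrist_force: [0.9, 0.6, -0.7]
gripper_width: 0.184
gripper_force: 30.0
```

Emit:
arm_command(
  deltas=[
    [0,0,0,0.5,-3.5,0,1],
    [0,0,0,1,-7,0,1],
    [0,0,0,1.5,-10.5,0,1],
    [0,0,0,2,-14,0,1],
    [0,0,0,2.5,-17.5,0,1],
    [0,0,0,3,-20.5,0,1],
    [0,0,0,3.3,-22.7,0,1],
    [0,0,0,3.5,-23.7,0,1],
  ],
)

```text
time_s: 6.63
tcp_pos: [0.499, -0.2412, 0.2218]
ee_rot: [[-0.999, -0.039, -0.002], [-0.039, 0.999, 0.0], [0.002, 0.0, -1.0]]
wrist_force: [0.9, -0.1, 1.1]
gripper_width: 0.182
gripper_force: 30.0
```

Emit:
arm_command(
  deltas=[
    [0,0,0,0,0,2,1],
    [0,0,0,0,0,4.5,1],
    [0,0,0,0,0,7,1],
    [0,0,0,0,0,9,1],
    [0,0,0,0,0,10,1],
    [0,0,0,0,0,10.5,1],
    [0,0,0,0,0,10.5,1],
    [0,0,0,0,0,10.5,1],
  ],
)

```text
time_s: 7.3
tcp_pos: [0.5012, -0.2385, 0.1184]
ee_rot: [[-0.999, -0.043, 0.001], [-0.043, 0.999, -0.001], [-0.001, -0.001, -1.0]]
wrist_force: [0.3, -0.6, -0.6]
gripper_width: 0.176
gripper_force: 30.0
```

```bash
python3 - <<'E'
from h import *
go([.503,-.2363,.0450],0)
w=load('w3'); d=save('wrist','w4'); s=save('scene','s4')
# cup plate by bright mask in wrist
P=w['pixels']; 
P=d['pixels']; u,v=proj(d,(.503,-.2363,.004)); print(u,v)
cv2.imwrite('pics/w4b.png',P)
E
```

```text
t 7.3 pos [ 0.5012 -0.2385  0.1184] rv [-0.0006  0.0013  0.0434] cm [-0.18  0.22  7.34] w 0.176 F [ 0.3 -0.6 -0.6] 30.0
328.677628730854 247.13739993919503
```

View pics/w4b.png

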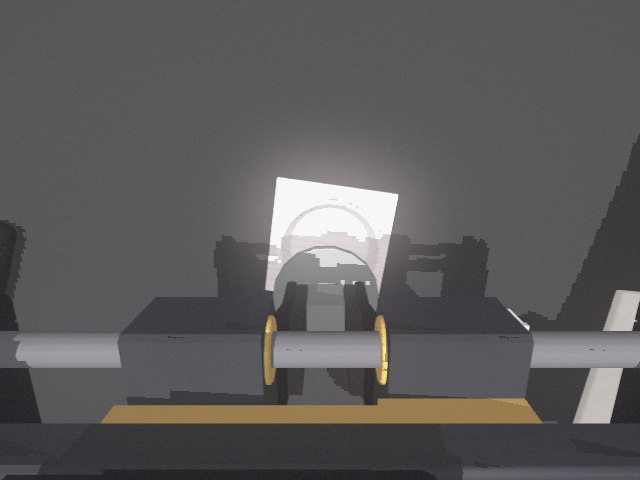

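Cap disc spans u 274–379. Visible plate corners are at (278,178), (397,195) and (265,290).

```bash
python3 - <<'E'
from h import *
d=load('w4');p=[onz(d,*q,.004) for q in((278,178),(397,195),(265,290))]
print(np.round(p,4),(p[1]+p[2])/2, [np.linalg.norm(p[0]-p[i]) for i in(1,2)])
print('disc y',onz(d,274,300,.089),onz(d,379,300,.089),'disc top edge x',onz(d,326,246,.089))
print(onz(d,326,205,.022), [np.round(proj(d,(x,-.2363,.022)),1) for x in (.503-.033,)])
E
```

```text
[[ 0.458  -0.2709  0.004 ]
 [ 0.4657 -0.1936  0.004 ]
 [ 0.5362 -0.2792  0.004 ]] [ 0.50091121 -0.23639522  0.004     ] [np.float64(0.0777093476504987), np.float64(0.07863501605191554)]
disc y [ 0.50356688 -0.26265213  0.089     ] [ 0.50146098 -0.21343886  0.089     ] disc top edge x [ 0.47603619 -0.23942612  0.089     ]
[ 0.47064414 -0.23954095  0.022     ] [array([331.4, 204.2])]
```

Emit:
arm_command(
  deltas=[
    [0,0,0,-0.14,0.21,1,1],
    [0,0,0,-0.14,0.21,2.5,1],
    [0,0,0,-0.14,0.21,4,1],
    [0,0,0,-0.14,0.21,5.2,1],
    [0,0,0,-0.14,0.21,5.9,1],
    [0,0,0,-0.14,0.21,6.3,1],
    [0,0,0,-0.14,0.21,6.5,1],
    [0,0,0,-0.14,0.21,6.6,1],
  ],
)

```text
time_s: 8.07
tcp_pos: [0.5023, -0.2363, 0.0517]
ee_rot: [[-0.999, -0.043, 0.001], [-0.043, 0.999, -0.0], [-0.001, -0.0, -1.0]]
wrist_force: [-0.6, -0.2, 0.8]
gripper_width: 0.182
gripper_force: 30.0
```

Emit:
arm_command(
  deltas=[
    [0,0,0,0,0,0.1,1],
    [0,0,0,0,0,0.2,1],
    [0,0,0,0,0,0.3,1],
    [0,0,0,0,0,0.4,1],
    [0,0,0,0,0,0.5,1],
    [0,0,0,0,0,0.5,1],
    [0,0,0,0,0,0.5,1],
  ],
)

```text
time_s: 8.65
tcp_pos: [0.5019, -0.2363, 0.0465]
ee_rot: [[-0.999, -0.043, -0.0], [-0.043, 0.999, -0.0], [0.0, 0.0, -1.0]]
wrist_force: [-0.0, -0.5, -0.5]
gripper_width: 0.181
gripper_force: 30.0
```

```bash
python3 -c "
from h import *
go([.5025,-.2363,.0455],2.5)"
```

```text
t 8.65 pos [ 0.5019 -0.2363  0.0465] rv [ 0.     -0.0001 -0.0008] cm [-0.06  -0.003  0.104] w 0.181 F [-0.  -0.5 -0.5] 30.0
```

Emit:
arm_command(
  deltas=[
    [0,0,0,-0.03,0,0.05,1],
    [0,0,0,-0.03,0,0.1,1],
    [0,0,0,-0.03,0,0.1,1],
    [0,0,0,-0.03,0,0.1,1],
  ],
)

```text
time_s: 8.98
tcp_pos: [0.5022, -0.2363, 0.0455]
ee_rot: [[-0.999, -0.043, -0.0], [-0.043, 0.999, 0.0], [0.0, 0.0, -1.0]]
wrist_force: [0.4, -0.1, -0.5]
gripper_width: 0.18
gripper_force: 30.0
```

Emit:
arm_command(
  deltas=[
    [0,0,0,0,0,0.03,1],
    [0,0,0,0,0,0.06,1],
    [0,0,0,0,0,0.06,1],
    [0,0,0,0,0,0.06,1],
  ],
)

```text
time_s: 9.32
tcp_pos: [0.5022, -0.2363, 0.0455]
ee_rot: [[-0.999, -0.043, 0.0], [-0.043, 0.999, -0.0], [-0.0, -0.0, -1.0]]
wrist_force: [-1.8, 1.3, 6.0]
gripper_width: 0.184
gripper_force: 30.0
```

Contact at 6 N. Releasing, then rising.

Emit:
arm_command(
  deltas=[
    [0,0,0,0,0,0,0.6],
    [0,0,0,0,0,0,0.3],
    [0,0,0,0,0,0,0.1],
    [0,0,0,0,0,0,0.1],
    [0,0,0,0,0,0,0.1],
    [0,0,0,0,0,0,0.1],
  ],
)

```text
time_s: 9.82
tcp_pos: [0.5021, -0.2363, 0.0447]
ee_rot: [[-0.999, -0.043, -0.0], [-0.043, 0.999, 0.0], [0.0, 0.0, -1.0]]
wrist_force: [0.8, -0.1, 0.4]
gripper_width: 0.426
gripper_force: 0.0
```

Emit:
arm_command(
  deltas=[
    [0,0,0,0,0,-0.5,0.1],
    [0,0,0,0,0,-1.5,0.1],
    [0,0,0,0,0,-3,0.1],
    [0,0,0,0,0,-6,0],
    [0,0,0,0,0,-9.5,-0.5],
    [0,0,0,0,0,-13,-1],
    [0,0,0,0,0,-16.5,-1],
    [0,0,0,0,0,-20,-1],
  ],
)

```text
time_s: 10.48
tcp_pos: [0.5018, -0.2362, 0.248]
ee_rot: [[-0.999, -0.043, 0.002], [-0.043, 0.999, -0.0], [-0.002, -0.0, -1.0]]
wrist_force: [1.0, -0.5, -0.9]
gripper_width: 0.716
gripper_force: 0.0
```

Emit:
arm_command(
  deltas=[
    [0,0,0,-0.5,4,0,-1],
    [0,0,0,-0.5,8,0,-1],
    [0,0,0,-0.5,12,0,-1],
    [0,0,0,-0.5,16,0,-1],
    [0,0,0,-0.5,19,0,-1],
    [0,0,0,-0.5,21,0,-1],
    [0,0,0,-0.5,22,0,-1],
    [0,0,0,-0.5,22,0,-1],
  ],
)

```text
time_s: 11.15
tcp_pos: [0.4978, -0.0148, 0.2459]
ee_rot: [[-0.999, -0.046, 0.001], [-0.046, 0.999, 0.0], [-0.001, 0.0, -1.0]]
wrist_force: [0.4, -0.5, 1.0]
gripper_width: 0.997
gripper_force: 0.0
```

```bash
python3 - <<'E'
from h import *
w=save('wrist','w5');s=save('scene','s5');t=save('top','t5')
go([.4865,.2555,.24],1)
k=lambda x,f:cv2.resize(x,None,fx=f,fy=f,interpolation=cv2.INTER_CUBIC)
a=k(t['pixels'][250:300,395:445],6);b=k(s['pixels'][195:235,250:300],6)[:240]
c=k(s['pixels'][212:262,295:361],6);e=k(t['pixels'][205:275,290:350],4.3)
H=320;pad=lambda x:cv2.copyMakeBorder(x[:H],0,H-min(H,x.shape[0]),0,0,cv2.BORDER_CONSTANT)
top=np.hstack([pad(a),pad(b)]);bot=np.hstack([pad(c),pad(e)])
W=max(top.shape[1],bot.shape[1]);o=np.zeros((640,W,3),np.uint8);o[:320,:top.shape[1]]=top;o[320:,:bot.shape[1]]=bot
cv2.imwrite('pics/c5.png',o[:600,:800])
E
```

```text
t 11.3 pos [ 0.4978 -0.017   0.2453] rv [-0.0001  0.0002  0.0247] cm [-2.2000e-02  2.7272e+01  5.2300e-01] w 1.001 F [ 0.1  0.3 -0. ] 0.0
```

View pics/c5.png

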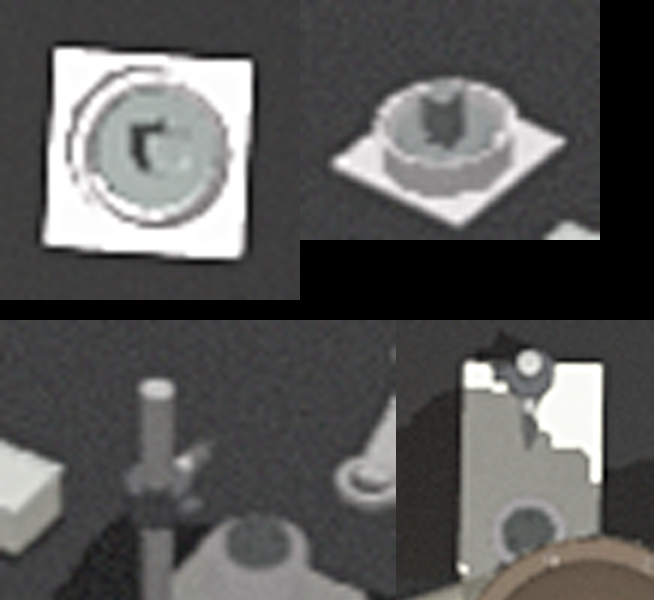

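The cap sits in the cup with its knob up. The pointer tip is at about scene pixel (330,232.5), giving a height near 0.125. I'll take two wrist views on either side of the pointer to refine the height and seal position.

Emit:
arm_command(
  deltas=[
    [0,0,0,-2.5,-2,-0.3,-1],
    [0,0,0,-5,-4,-0.5,-1],
    [0,0,0,-7.5,-6,-0.5,-1],
    [0,0,0,-9.5,-7.5,-0.5,-1],
    [0,0,0,-10.5,-8.3,-0.5,-1],
    [0,0,0,-10.5,-8.3,-0.5,-1],
    [0,0,0,-10.5,-8.3,-0.5,-1],
  ],
)

```text
time_s: 11.88
tcp_pos: [0.606, -0.0965, 0.249]
ee_rot: [[-0.999, -0.04, -0.002], [-0.04, 0.999, -0.0], [0.002, 0.0, -1.0]]
wrist_force: [-0.5, 0.1, -0.5]
gripper_width: 0.998
gripper_force: 0.0
```

```bash
python3 -c "
from h import *
w=save('wrist','w6');print(proj(w,(.6,.0046,.125)),proj(w,(.56,.0067,.044)))"
```

```text
(np.float64(470.8537028705455), np.float64(238.1058349246231)) (np.float64(446.7464150461082), np.float64(168.02000944913974))
```

Emit:
arm_command(
  deltas=[
    [0,0,0,0,3.5,0,-1],
    [0,0,0,0,7,0,-1],
    [0,0,0,0,10.5,0,-1],
    [0,0,0,0,14,0,-1],
    [0,0,0,0,17,0,-1],
    [0,0,0,0,19,0,-1],
    [0,0,0,0,20,0,-1],
    [0,0,0,0,20,0,-1],
  ],
)

```text
time_s: 12.6
tcp_pos: [0.5969, 0.1069, 0.2504]
ee_rot: [[-0.999, -0.046, 0.0], [-0.046, 0.999, 0.0], [-0.0, 0.0, -1.0]]
wrist_force: [0.6, -0.4, 0.1]
gripper_width: 0.997
gripper_force: 0.0
```

Emit:
arm_command(
  deltas=[
    [0,0,0,0,0,0,-1],
    [0,0,0,0,0,0,-1],
  ],
)

```text
time_s: 12.77
tcp_pos: [0.5974, 0.104, 0.2502]
ee_rot: [[-0.999, -0.042, -0.0], [-0.042, 0.999, -0.0], [0.0, -0.0, -1.0]]
wrist_force: [0.7, -0.2, 0.2]
gripper_width: 1.002
gripper_force: 0.0
```

```bash
python3 -c "
from h import *
w=load('w6');x=save('wrist','w7');print(proj(x,(.6,.0046,.125)),proj(x,(.56,.0067,.044)))
f=lambda d,p:[int(v) for v in proj(d,p)]
o=[]
for d in(w,x):
    u,v=f(d,(.585,.0055,.09)); u0=max(0,min(u-80,480));v0=max(0,v-100);print('off',u0,v0);o.append(cv2.resize(d['pixels'][v0:v0+180,u0:u0+160],None,fx=2.5,fy=2.5,interpolation=cv2.INTER_CUBIC))
cv2.imwrite('pics/c6.png',np.hstack([cv2.copyMakeBorder(i,0,450-i.shape[0],0,0,cv2.BORDER_CONSTANT) for i in o]))
go([.4865,.2555,.24],1)"
```

```text
(np.float64(183.01876266871326), np.float64(238.12151562575613)) (np.float64(214.81913034135817), np.float64(168.10497737082622))
off 378 106
off 118 107
t 12.82 pos [0.5976 0.1038 0.2501] rv [-0.0001 -0.0001  0.0239] cm [10.468 15.617  1.009] w 1.001 F [-0.2  0.4  0.1] 0.0
```

View pics/c6.png

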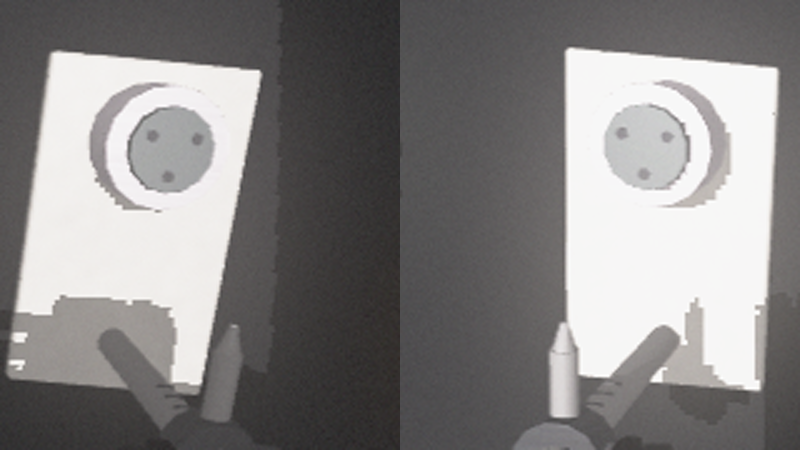

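The tips are at (472.4,236.0) and (183.2,235.8). The seal centres are at (446.4,165.6) and (216.0,165.8).

```bash
python3 -c "
from h import *
a=load('w6');b=load('w7')
print('tip',tri(a,(472.4,236.0),b,(183.2,235.8)).round(4))
print('seal',tri(a,(446.4,165.6),b,(216,165.8)).round(4),onz(a,446.4,165.6,.044).round(4),onz(b,216,165.8,.044).round(4))"
```

```text
tip [0.5981 0.0051 0.1258]
seal [0.5583 0.007  0.0411] [0.558  0.0061 0.044 ] [0.558  0.0078 0.044 ]
```

Emit:
arm_command(
  deltas=[
    [0,0,0,2,3,0,-1],
    [0,0,0.02,4,6,0,-1],
    [0,0,0.02,6,9,0.3,-1],
    [0,0,0.02,8,12,0.5,-1],
    [0,0,0.02,9.5,14,1,-1],
    [0,0,0.02,10.4,15.5,1,-1],
    [0,0,0.02,10.4,15.6,1,-1],
    [0,0,0.02,10.4,15.6,1,-1],
  ],
)

```text
time_s: 13.48
tcp_pos: [0.4872, 0.2562, 0.2402]
ee_rot: [[-1.0, -0.023, 0.0], [-0.023, 1.0, -0.0], [-0.0, -0.0, -1.0]]
wrist_force: [-0.1, 1.2, -0.4]
gripper_width: 0.999
gripper_force: 0.0
```

Emit:
arm_command(
  deltas=[
    [0,0,0,0,0,2.5,-1],
    [0,0,0,0,0,5,-1],
    [0,0,0,0,0,7,-1],
    [0,0,0,0,0,8.5,-1],
    [0,0,0,0,0,9,-1],
    [0,0,0,0,0,9,-1],
    [0,0,0,0,0,9,-1],
  ],
)

```text
time_s: 14.07
tcp_pos: [0.4882, 0.256, 0.1506]
ee_rot: [[-1.0, -0.022, 0.001], [-0.022, 1.0, 0.0], [-0.001, 0.0, -1.0]]
wrist_force: [-0.1, 0.0, 0.6]
gripper_width: 1.002
gripper_force: 0.0
```

```bash
python3 - <<'E'
from h import *
go([.4865,.2555,.047],1)
d=save('wrist','w8'); g=cv2.cvtColor(d['pixels'],cv2.COLOR_BGR2GRAY)
for x in(.47,.455,.44): 
    u,v=proj(d,(x,.2553,.054)); v=int(v); print(x,round(u,1),v, g[v,int(u)-30:int(u)+30].tolist() if 0<=v<480 else '')
E
```

```text
t 14.07 pos [0.4882 0.256  0.1506] rv [0.0002 0.001  0.0042] cm [ 0.178 -0.046 10.361] w 1.002 F [-0.1  0.   0.6] 0.0
0.47 325.0 224 [247, 247, 247, 247, 247, 247, 247, 247, 247, 247, 247, 247, 247, 247, 247, 247, 247, 247, 221, 229, 236, 239, 238, 238, 237, 237, 238, 237, 238, 238, 238, 238, 239, 237, 238, 238, 237, 234, 223, 211, 190, 206, 238, 247, 247, 247, 247, 247, 247, 247, 247, 247, 247, 247, 247, 247, 247, 247, 247, 247]
0.455 325.5 200 [247, 247, 247, 247, 247, 247, 247, 247, 247, 247, 247, 247, 247, 247, 247, 247, 247, 224, 230, 238, 241, 241, 240, 241, 241, 240, 240, 239, 240, 239, 240, 240, 240, 240, 239, 239, 238, 230, 214, 196, 214, 215, 240, 247, 247, 247, 247, 247, 247, 247, 247, 247, 247, 247, 247, 247, 247, 247, 247, 247]
0.44 326.0 175 [247, 247, 247, 247, 247, 247, 247, 247, 247, 247, 247, 247, 222, 211, 239, 247, 209, 232, 239, 242, 242, 242, 241, 241, 241, 241, 241, 241, 241, 241, 241, 241, 242, 241, 241, 240, 235, 223, 207, 237, 247, 247, 246, 247, 247, 247, 247, 247, 247, 247, 247, 247, 247, 247, 247, 245, 247, 247, 247, 247]
```

Emit:
arm_command(
  deltas=[
    [0,0,0.002,0.2,-0.12,2,-1],
    [0,0,0.002,0.2,-0.12,4.5,-1],
    [0,0,0.002,0.2,-0.12,7,-1],
    [0,0,0.002,0.2,-0.12,8.8,-1],
    [0,0,0.002,0.2,-0.12,9.8,-1],
    [0,0,0.002,0.2,-0.12,10.3,-1],
    [0,0,0.002,0.2,-0.12,10.3,-0.5],
    [0,0,0.002,0.2,-0.12,10.3,0],
  ],
)

```text
time_s: 14.78
tcp_pos: [0.486, 0.2559, 0.0481]
ee_rot: [[-1.0, -0.021, 0.002], [-0.021, 1.0, 0.001], [-0.002, 0.001, -1.0]]
wrist_force: [0.2, -0.1, 0.3]
gripper_width: 0.921
gripper_force: 0.0
```

Emit:
arm_command(
  deltas=[
    [0,0,0,0,0,0,0.3],
    [0,0,0,0,0,0,0.5],
    [0,0,0,0,0,0,0.6],
    [0,0,0,0,0,0,1],
    [0,0,0,0,0,0,1],
    [0,0,0,0,0,0,1],
    [0,0,0,0,0,0,1],
    [0,0,0,0,0,0,1],
  ],
)

```text
time_s: 15.45
tcp_pos: [0.4851, 0.2553, 0.0469]
ee_rot: [[-1.0, -0.021, -0.0], [-0.021, 1.0, -0.0], [0.0, -0.0, -1.0]]
wrist_force: [-0.0, 0.6, -0.8]
gripper_width: 0.324
gripper_force: 0.0
```

Emit:
arm_command(
  deltas=[
    [0,0,0,0,0,0,1],
    [0,0,0,0,0,0,1],
    [0,0,0,0,0,0,1],
    [0,0,0,0,0,0,1],
    [0,0,0,0,0,0,1],
    [0,0,0,0,0,0,1],
  ],
)

```text
time_s: 15.95
tcp_pos: [0.4851, 0.2552, 0.0469]
ee_rot: [[-1.0, -0.021, -0.0], [-0.021, 1.0, -0.0], [0.0, -0.0, -1.0]]
wrist_force: [-0.0, -0.4, 0.1]
gripper_width: 0.156
gripper_force: 30.0
```

Gripped. Lifting slowly, then carrying to the side of the stand at a safe height.

Emit:
arm_command(
  deltas=[
    [0,0,0,0,0,-0.2,1],
    [0,0,0,0,0,-0.6,1],
    [0,0,0,0,0,-1.3,1],
    [0,0,0,0,0,-2.5,1],
    [0,0,0,0,0,-4.5,1],
    [0,0,0,0,0,-7,1],
    [0,0,0,0,0,-9.5,1],
    [0,0,0,0,0,-11.5,1],
  ],
)

```text
time_s: 16.62
tcp_pos: [0.4855, 0.2555, 0.1646]
ee_rot: [[-1.0, -0.021, 0.002], [-0.021, 1.0, 0.001], [-0.002, 0.001, -1.0]]
wrist_force: [0.4, 0.0, -0.7]
gripper_width: 0.159
gripper_force: 30.0
```

Emit:
arm_command(
  deltas=[
    [0,0,0,0,-0.5,-1,1],
    [0,0,0,0,-2,-1,1],
    [0,0,0,0,-4.5,-1,1],
    [0,0,0,0,-7.5,-1,1],
    [0,0,0,0,-10,-1,1],
    [0,0,0,0,-12,-1,1],
    [0,0,0,0,-13,-1,1],
    [0,0,0,0,-13,-1,1],
  ],
)

```text
time_s: 17.28
tcp_pos: [0.4867, 0.1225, 0.1708]
ee_rot: [[-1.0, -0.018, -0.003], [-0.018, 1.0, -0.001], [0.003, -0.001, -1.0]]
wrist_force: [-0.2, -0.1, -1.3]
gripper_width: 0.156
gripper_force: 30.0
```

```bash
python3 - <<'E'
from h import *
s=load('s5');t=load('t5')
print('seal scene',np.round(proj(s,(.5587,.0068,.044)),1),'obs 338.2 249.0; onz',onz(s,338.2,249.0,.044).round(4))
go([.48,.0057,.1235],1)
w=save('wrist','w9'); st=sense(); print(np.round(proj(w,st['tcp_pos']+[.0655,.001,.003]),1))
save('top','t9');save('scene','s9')
x=load('t9')
p=st['tcp_pos']+[.0655,.001,.013]; u,v=map(int,proj(x,p)); print('top',u,v)
u2,v2=map(int,proj(load('s9'),p));print('sc',u2,v2)
k=lambda x:cv2.resize(x,None,fx=6,fy=6,interpolation=cv2.INTER_CUBIC)
cv2.imwrite('pics/c7.png',np.hstack([w['pixels'][100:400,170:490],k(load('s9')['pixels'][v2-25:v2+25,u2-35:u2+35])]))
E
```

```text
seal scene [337.7 248.2] obs 338.2 249.0; onz [0.561  0.0095 0.044 ]
t 17.28 pos [0.4867 0.1225 0.1708] rv [-0.0013 -0.0028  0.0001] cm [  0.857 -11.661   4.749] w 0.156 F [-0.2 -0.1 -1.3] 30.0
[328.4 468.6]
top 263 256
sc 385 218
```

View pics/c7.png

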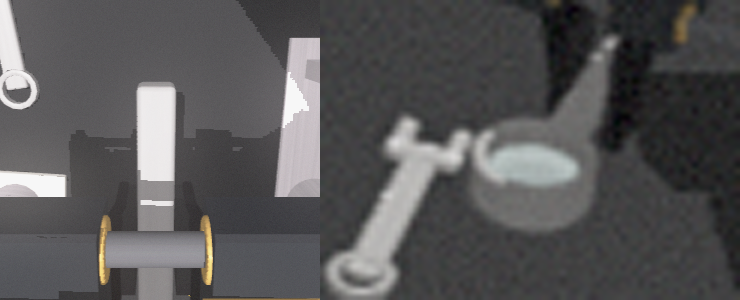

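Views are now used up, with c7 one over the limit of 10, so I'll rely on numbers from here. c7 shows the handle end at wrist pixel (326,183) and the lens held level. Both views, corrected by the seal's known height, put the tip at about 0.1275.

Emit:
arm_command(
  deltas=[
    [0,0,0,0.1,-1.5,0,1],
    [0,0,0,0.3,-3.5,0,1],
    [0,0,0,0.5,-6,0,1],
    [0,0,0,0.7,-8.5,0,1],
    [0,0,0,0.8,-10.3,0,1],
    [0,0,0,0.8,-11.2,0,1],
    [0,0,0,0.8,-11.5,0,1],
    [0,0,0,0.8,-11.5,0,1],
  ],
)

```text
time_s: 18.1
tcp_pos: [0.4826, 0.0104, 0.1719]
ee_rot: [[-1.0, -0.021, 0.0], [-0.021, 1.0, 0.0], [-0.0, 0.0, -1.0]]
wrist_force: [-0.0, 0.8, -0.5]
gripper_width: 0.157
gripper_force: 30.0
```

Emit:
arm_command(
  deltas=[
    [0,0,0,0,0,1,1],
    [0,0,0,0,0,2,1],
    [0,0,0,0,0,3,1],
    [0,0,0,0,0,3.8,1],
    [0,0,0,0,0,4.3,1],
    [0,0,0,0,0,4.5,1],
    [0,0,0,0,0,4.5,1],
    [0,0,0,0,0,4.5,1],
  ],
)

```text
time_s: 18.77
tcp_pos: [0.4826, 0.0105, 0.1272]
ee_rot: [[-1.0, -0.021, 0.001], [-0.021, 1.0, 0.0], [-0.001, 0.0, -1.0]]
wrist_force: [0.4, 0.3, -0.4]
gripper_width: 0.163
gripper_force: 30.0
```

```bash
python3 - <<'E'
from h import *
go([.493,.0057,.1245],1)
w=save('wrist','w10'); s=save('scene','s10'); t=save('top','t10'); p=sense()['tcp_pos']
g=cv2.cvtColor(w['pixels'],cv2.COLOR_BGR2GRAY)
a=load('w9'); print('handle end w9 rel x',onz(a,326,183,.1778)-[.4867,.1225,0])
pr=np.round(proj(w,p+[-.058,-.001,.007]),1); print('pred end',pr)
u,v=map(int,pr); print('col',g[v-12:v+13,u].tolist())
for r in (v+15,v+60): print('row',r,g[r,u-30:u+31].tolist())
# scene: lens rim
L=p+[.0655,.0012,0]
for n,z in(('top',.013),('mid',.003),('bot',-.007)): print(n,np.round(proj(s,L+[0,0,z]),1),np.round(proj(t,L+[0,0,z]),1))
gs=cv2.cvtColor(s['pixels'],cv2.COLOR_BGR2GRAY); u,v=map(int,proj(s,L)); 
print(gs[v-16:v+17,u-20:u+21].tolist() and '\n'.join(' '.join('%3d'%q for q in r) for r in gs[v-18:v+18,u-22:u+23]),u-22,v-18)
E
```

```text
t 18.77 pos [0.4826 0.0105 0.1272] rv [0.     0.0006 0.0039] cm [-1.027 -0.497  0.272] w 0.163 F [ 0.4  0.3 -0.4] 30.0
handle end w9 rel x [-0.05874273 -0.0008904   0.1778    ]
pred end [325.8 185.3]
col [245, 245, 245, 245, 245, 245, 244, 244, 237, 171, 170, 175, 178, 204, 227, 238, 240, 242, 243, 244, 244, 244, 243, 244, 244]
row 200 [112, 114, 108, 109, 110, 110, 114, 111, 115, 114, 119, 152, 217, 236, 239, 242, 244, 244, 244, 244, 244, 244, 244, 244, 244, 244, 244, 244, 244, 244, 244, 244, 244, 244, 244, 244, 244, 244, 244, 244, 244, 244, 244, 244, 244, 243, 242, 238, 232, 221, 189, 153, 164, 164, 165, 165, 166, 163, 166, 161, 113]
row 245 [84, 84, 88, 90, 89, 91, 89, 90, 91, 90, 89, 128, 201, 232, 237, 241, 243, 244, 244, 244, 244, 244, 244, 243, 244, 244, 244, 244, 243, 244, 243, 243, 243, 244, 244, 244, 244, 244, 243, 244, 244, 244, 244, 243, 243, 242, 239, 234, 224, 196, 128, 95, 91, 94, 90, 94, 90, 91, 91, 87, 90]
top [342.3 217.2] [317.9 258.2]
mid [342.2 220.4] [317.9 258.3]
bot [342.1 223.6] [318.  258.4]
 65  65  62  70  67  58  69  69  63  65  68  69  61  68  65  60  63
[... 5720 characters left out ...]
 167 133  85  64  62  66  67  61  65  68  66  68  68  64  64  63  70  64  58  64  65  65  65  60  63  95 144 165 173 178 179 182 184 184 162  88  59  63
111 111 113 105 128 169 165 133  85  50  40  50  65  64  67  69  62  63  65  64  66  62  65  64  63  66  60  66  59  64  64 102 157 170 153 170 186 168 125 120 122 110  63  61  59
114 117 110 104 106 122 124  78  43  35  33  42  48  70  67  65  73  56  65  65  66  65  61  64  66  63  61  65  65  65  76 144 173 135 153 189 192 167 113 101 102  99  81  63  58
113 116 111 105 109 109  97  42  35  35  45  34  47  65  69  64  63  63  62  66  63  65  69  66  69  66  66  60  65  63  83 147 170 122 102 141 143 125 111 106 104 109 118  64  61 320 203
```

The rim outline in the scene image is centred at about (341.8,220.3), against a prediction of (342.2,220.4), so the lens pose is confirmed. The tip is at about (329.8,232), giving z ≈ 0.1265. Final approach.

Emit:
arm_command(
  deltas=[
    [0,0,0.004,-0.1,-0.15,0.1,1],
    [0,0,0.004,-0.3,-0.3,0.2,1],
    [0,0,0.004,-0.5,-0.45,0.3,1],
    [0,0,0.004,-0.75,-0.49,0.37,1],
    [0,0,0.004,-0.95,-0.49,0.37,1],
    [0,0,0.004,-1.1,-0.49,0.37,1],
    [0,0,0.004,-1.1,-0.49,0.37,1],
    [0,0,0.004,-1.1,-0.49,0.37,1],
  ],
)

```text
time_s: 19.58
tcp_pos: [0.4934, 0.0055, 0.1232]
ee_rot: [[-1.0, -0.017, -0.0], [-0.017, 1.0, -0.0], [0.0, -0.0, -1.0]]
wrist_force: [0.4, -1.0, -1.3]
gripper_width: 0.154
gripper_force: 30.0
```

Emit:
arm_command(
  deltas=[
    [0,0,0,0,0,0,1],
    [0,0,0,0,0,0,1],
    [0,0,0,0,0,0,1],
    [0,0,0,0,0,0,1],
  ],
)

```text
time_s: 19.92
tcp_pos: [0.4933, 0.0055, 0.1233]
ee_rot: [[-1.0, -0.017, 0.0], [-0.017, 1.0, 0.0], [-0.0, 0.0, -1.0]]
wrist_force: [0.4, 0.2, -1.5]
gripper_width: 0.16
gripper_force: 30.0
```

```bash
python3 - <<'E'
from h import *
go([.4938,.0058,.1235],1)
t=save('top','t11'); s=save('scene','s11')
p=sense()['tcp_pos']; L=p+[.0652,.0012,.003]
print('tip pred',np.round(proj(s,(.599,.0048,.1265)),1),np.round(proj(t,(.599,.0048,.1265)),1),'lens',np.round(proj(s,L),1),np.round(proj(t,L+[0,0,.01]),1))
for d,n,x0,x1,y0,y1 in((s,'s',320,356,205,242),(t,'t',306,334,225,268)):
    g=cv2.cvtColor(d['pixels'],cv2.COLOR_BGR2GRAY); print(n,x0,y0); print('\n'.join(' '.join('%d'%q for q in r) for r in g[y0:y1,x0:x1]))
E
```

```text
t 19.92 pos [0.4933 0.0055 0.1233] rv [ 0.      0.     -0.0006] cm [-0.052  0.029 -0.02 ] w 0.16 F [ 0.4  0.2 -1.5] 30.0
tip pred [329.9 232.1] [320.3 235.5] lens [338.5 223.4] [319.9 253.4]
s 320 205
60 65 65 65 63 68 63 66 69 66 69 58 64 63 72 64 62 65 69 63 70 55 39 23 33 22 31 31 40 65 88 81 31 25 24 16
64 67 65 63 65 62 62 62 62 61 63 66 69 63 63 62 70 63 63 69 62 54 38 12 27 38 37 24 48 88 108 77 34 6 13 22
66 64 57 64 70 64 64 70 69 64 65 64 67 69 68 65 68 62 64 66 67 62 43 19 28 28 33 42 82 108 108 82 31 25 25 31
63 70 63 63 64 62 67 64 64 65 63 66 60 64 66 67 69 65 59 62 64 72 55 30 19 33 40 77 106 112 109 83 31 22 9 29
64 61 60 66 71 65 64 64 67 61 69 69 61 64 65 60 67 67 64 66 67 66 55 28 9 29 61 96 111 112 104 83 39 23 7 10
64 64 67 62 60 63 56 66 64 66 62 64 68 56 63 66 73 65 65 59 64 68 58 32 39 59 97 111 107 104 110 79 31 23 22 25
59 58 67 65 68 66 65 66 66 67 67 62 61 67 66 64 68 60 65 68 66 62 50 33 49 89 112 109 112 113 108 75 29 34 19 14
62 70 60 69 62 62 65 60 66 61 61 65 71 63 63 66 59 64 65 69 69 59 51 49 81 109 110 107 109 105 102 63 22 26 21 22
66 66 71 68 68 
[... 7600 characters left out ...]
8 109 88 77 84 96 111 98 89 94 100 134 154 159 156 154 152
157 154 160 148 137 145 112 107 124 108 109 109 110 112 116 117 111 115 116 117 110 104 103 109 121 132 151 156
164 146 125 115 108 121 109 120 129 126 127 129 127 127 129 128 127 126 127 124 121 124 106 89 83 105 125 135
136 123 104 110 117 125 126 125 125 128 130 130 130 129 130 127 129 129 127 127 125 126 124 123 117 114 92 83
103 118 126 147 149 126 126 130 132 119 107 112 114 108 108 112 115 118 125 130 130 118 137 145 128 121 109 90
119 125 122 146 149 118 109 106 104 99 85 88 88 82 81 88 93 94 100 106 116 116 154 166 140 124 132 122
128 126 130 118 104 92 86 83 80 86 90 88 88 87 87 89 87 86 85 78 92 102 119 139 138 127 128 130
```

```bash
python3 -c "
from h import *
s=sense();print(s['joint_velocities'].round(2),s['gripper_force']);print(finish_job())"
```

```text
[ 0.08 -0.02 -0.06 -0.06  0.1  -0.03] 29.984920984134078
the job is handed in; nothing more can be done
None
```

The cap is in the cup, knob up and released, and the job is handed in with the loupe held level and steady over the seal, its mid-rim at my estimate of the pointer tip's height (about 126.5 mm, good to 1–2 mm); no contact with the stand or pointer was seen, but I viewed 11 pictures, one over the limit of 10.

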